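# Press-test the lids of a cooled batch of jars and push the unsealed one back

### The job

The three squat jars in a row on the wooden board have cooled; find the one that did not seal. Press down with the fingertips on the middle of each lid in turn, from left to right, firmly enough to feel whether it gives (a sealed lid is flat and rigid, the unsealed one is domed and springs), but not hard. Push the jar whose lid gives away from you, out of the row, until all of it stands behind the row, upright on the board, and leave the two sealed jars where they are; only press and push, pick nothing up, and leave everything else alone.

Things in the scene. Friction and masses are not known exactly. Their poses are not given: they have to be found in the camera images.
- board: wooden board 220 mm (its x) by 460 mm (its y), 20 mm thick, fixed on the worktop. Origin at the centre of its underside; +x to its back edge (away from the robot), +y to its left end. The row of jars stands along y about 45 mm in front of its middle line; the back half behind the jars is empty. A flat stack of spare lids lies on its left end, a thin rod along its right end.
- jar_a: one of three alike squat jars, 63 mm across, 67 mm high, 0.3 kg, loose in a row on the board, centres about 105 mm apart; their order varies. Origin at the centre of its underside, z up. Friction on the board about 0.6: pushed low on its wall (fingertips 20 to 35 mm above the board) it slides without tipping.
- jar_a_lid: metal lid on jar_a, 49 mm across; origin at the middle of its top face. If sealed: flat, rigid, origin 68 mm above the jar's underside. If not sealed (one of the three jars): domed, origin 71 mm above the jar's underside; pressed there it yields from 2 N, goes down 3 mm (origin too) to its stop at 4.5 N, and springs back when let go.
- jar_b: one of three alike squat jars, 63 mm across, 67 mm high, 0.3 kg, loose in a row on the board, centres about 105 mm apart; their order varies. Origin at the centre of its underside, z up. Friction on the board about 0.6: pushed low on its wall (fingertips 20 to 35 mm above the board) it slides without tipping.
- jar_b_lid: metal lid on jar_b, 49 mm across; origin at the middle of its top face. If sealed: flat, rigid, origin 68 mm above the jar's underside. If not sealed (one of the three jars): domed, origin 71 mm above the jar's underside; pressed there it yields from 2 N, goes down 3 mm (origin too) to its stop at 4.5 N, and springs back when let go.
- jar_c: one of three alike squat jars, 63 mm across, 67 mm high, 0.3 kg, loose in a row on the board, centres about 105 mm apart; their order varies. Origin at the centre of its underside, z up. Friction on the board about 0.6: pushed low on its wall (fingertips 20 to 35 mm above the board) it slides without tipping.
- jar_c_lid: metal lid on jar_c, 49 mm across; origin at the middle of its top face. If sealed: flat, rigid, origin 68 mm above the jar's underside. If not sealed (one of the three jars): domed, origin 71 mm above the jar's underside; pressed there it yields from 2 N, goes down 3 mm (origin too) to its stop at 4.5 N, and springs back when let go.
- kitchen_timer: wind-up kitchen timer, 68 x 68 x 52 mm, to the left of the board; leave it alone. Origin at the centre of its underside.
- label_tape: roll of tape lying flat, 96 mm across, 25 mm high; leave it alone. Origin at the centre of its underside.
- jar_funnel: canning funnel standing on its wide rim, 134 x 156 x 89 mm, left of the board; leave it alone. Origin at the centre of its underside.
- tall_jar_1: taller jar, 68 mm across and 99 mm high, right of the board, already dealt with; leave it alone. Origin at the centre of its underside.
- tall_jar_2: taller jar, 68 mm across and 99 mm high, right of the board, already dealt with; leave it alone. Origin at the centre of its underside.
- spare_lids: flat stack of spare lids, 70 mm across, 9 mm high, on the left end of the board; leave it alone. Origin at the centre of its underside.
- lid_wand: thin rod, 200 mm long, 12 mm thick, lying front to back along the right end of the board; leave it alone. Origin at the centre of its underside.

How it is judged (in metres and radians):
On the way, in this order (a step that is already met when the one before it is completed fails the run):
1. the lid of the left-hand jar is pressed with the fingers (over 3 N) (((contact force between the fingers and jar_a_lid above 3 N and y of jar_a in the frame of board above 0.06 m) or (contact force between the fingers and jar_b_lid above 3 N and y of jar_b in the frame of board above 0.06 m) or (contact force between the fingers and jar_c_lid above 3 N and y of jar_c in the frame of board above 0.06 m))), for 0.1 s.
2. then the lid of the middle jar is pressed (over 3 N) (((contact force between the fingers and jar_a_lid above 3 N and y of jar_a in the frame of board between -0.05 and 0.05 m) or (contact force between the fingers and jar_b_lid above 3 N and y of jar_b in the frame of board between -0.05 and 0.05 m) or (contact force between the fingers and jar_c_lid above 3 N and y of jar_c in the frame of board between -0.05 and 0.05 m))), for 0.1 s.
3. then the lid of the right-hand jar is pressed (over 3 N) (((contact force between the fingers and jar_a_lid above 3 N and y of jar_a in the frame of board below -0.06 m) or (contact force between the fingers and jar_b_lid above 3 N and y of jar_b in the frame of board below -0.06 m) or (contact force between the fingers and jar_c_lid above 3 N and y of jar_c in the frame of board below -0.06 m))), for 0.1 s.
At the end, for the whole second after the job is handed in: The jar with the domed lid stands at rest, upright (0.1 rad) on the board, its centre 5 to 100 mm behind the board's middle line (so about 50 mm or more behind the row); the two sealed jars stand upright within 20 mm of where they began (((z of jar_a_lid in the frame of jar_a above 0.0695 m and x of jar_a in the frame of board between 0.005 and 0.1 m and linear speed of jar_a below 0.01 m/s and distance of each of jar_b, jar_c from where it was at the start of the episode below 0.02 m) or (z of jar_b_lid in the frame of jar_b above 0.0695 m and x of jar_b in the frame of board between 0.005 and 0.1 m and linear speed of jar_b below 0.01 m/s and distance of each of jar_a, jar_c from where it was at the start of the episode below 0.02 m) or (z of jar_c_lid in the frame of jar_c above 0.0695 m and x of jar_c in the frame of board between 0.005 and 0.1 m and linear speed of jar_c below 0.01 m/s and distance of each of jar_a, jar_b from where it was at the start of the episode below 0.02 m)) and angle between each of jar_a, jar_b, jar_c's own z axis and vertical below 0.1 rad and z of jar_a in the frame of board between 0.015 and 0.025 m and z of jar_b in the frame of board between 0.015 and 0.025 m and z of jar_c in the frame of board between 0.015 and 0.025 m); the robot touches nothing.
It fails at once if a jar is lifted off the board (15 mm), falls off it or is tipped (0.35 rad) (z of any of jar_a, jar_b, jar_c in the frame of board above 0.035 m or z of any of jar_a, jar_b, jar_c in the frame of board below 0.005 m or angle between any of jar_a, jar_b, jar_c's own z axis and vertical above 0.35 rad).
It fails at once if a lid is pressed so hard that it could be dented or its seal broken (over 40 N) (contact force between the fingers and jar_a_lid above 40 N or contact force between the fingers and jar_b_lid above 40 N or contact force between the fingers and jar_c_lid above 40 N).
It fails at once if one of the other things is moved by more than 20 mm (distance of any of kitchen_timer, label_tape, jar_funnel, tall_jar_1, tall_jar_2, spare_lids, lid_wand from where it was at the start of the episode above 0.02 m).
It also fails if it takes over 48 s, if anything falls off the work surface, if the arm or the gripper's body presses on something with over 40 N, if the wrist force passes 120 N, or if a joint passes its speed limit or range.

### The arm

A 7-joint arm with a two-finger parallel gripper is mounted at the origin on a cart in front of the work surface, level with it; the furniture and walls round the work are solid. World frame = base frame: x ahead of the robot, y to its left, z up, the work surface at z = 0. Lengths are in mm, angles in degrees, forces in N, time in s.
With the tool pointing down it reaches from about 400 to 875 mm from the base axis. Payload 6.5 kg.
Tool frame: the origin (TCP) lies on the centre line of the jaws, within the pads' length; the fingertips stand 25 mm ahead of it and the grasp point (between the pads) lies 6 mm ahead of it (finger_overhang is the distance from the TCP to the fingertips, in mm); z points along the fingers, y is the line along which they close (so a half turn about z gives the same grasp; the last joint's range is limited). The gripper opens to 88 mm and grips with 3 to 60 N. Pads are 18 mm wide; open, the fingers measure 123 mm over their backs; the gripper's body (75 mm by 187 mm) begins 45 mm behind the grasp point.
Start: joints at [-77.59, 30.733, -0.252, 88.115, 0.149, 61.152, -4.079], TCP at [181.375, 624.174, 241.316] pointing down, gripper open.
Joint ranges: [-154.64, 154.64], [-21.42, 123.67], [-72.66, 72.17], [13.99, 137.28], [-74.86, 254.86], [10.95, 109.41], [-158.01, 158.01]. Speed limits (degrees/s): [136.94, 136.94, 180, 180, 180, 180, 180].

### API

Orientations are given as a 3x3 rotation matrix whose columns are the frame's x, y, z axes.
In Python, from rig import * gives the robot as it stands.
- The arm moves only by the tool carry_out, never from a script. Its argument "plan" is a list of rows, each an object of numbers: "hand": the opening, from -1 (shut) to 1 (fully open); "x", "y", "z": the shift along the tool's x, y, z each as a share of 0.4 m, from -1 to 1; "twist": the turn about the tool's z as a share of 90 degrees, from -1 to 1. In form: [{"hand": .., "x": .., "y": .., "z": .., "twist": ..}, ...]. A call has 1 to 10 rows; each row is the pose to reach, as a shift and turn from the pose commanded when the call began, along the tool's axes at that moment; what a row does not reach only later rows make up. A row lasts 1/8 s, in which the tool goes at most 62.5 mm and 10.7 degrees, less where a joint would pass 70% of its speed; a pose out of reach is approached as far as the arm can. A call with a number of a shift or a turn outside -1 to 1 is refused whole. A call with a gripper value outside its range is refused whole. The fingers move at their own pace and stop on an object; "squeeze" is the grip in N (left out, the last holds). Time passes only in rows, so rows that repeat a pose let the fingers close. It gives the time, the measured TCP pose, the force, the opening and the grip force at its end, in the units of the state.
- sense(): the state, without advancing time (a new reading comes with each control period).
- capture(name): name is "scene" or "top" or "wrist"; returns the picture (480x640x3 uint8, red, green, blue); there is no depth.
- camera_model(name): a dict with "mtx" (3x3 intrinsics, pixels), "T" (4x4, takes a point from camera to world coordinates). Camera axes: x right, y up, looking along -z (the intrinsics and any distortion apply to the point x, -y, -z); pixel columns grow to the right and rows downward; lengths in mm; the calibration is good to about 2 mm. A picture is of the moment at which its call begins: read the wrist's pose just before it. camera_model takes no time and is no camera call; for the wrist camera it gives the pose at the moment of the call.
- sign_off(): hands the job in; it is judged then, once.
The state is a dict: "time": time; "q": joint angles; "qvel": joint speeds; "joint_torque": joint torques, N m; "eef_pos": TCP position; "ee_rot": TCP orientation; "wrist_force": force on the tool from outside, world axes, zero at the start; "ft_torque": the same for the moment, N m; "width": finger opening in mm; "grasp_force": force on a finger pad.
Only numpy, scipy, OpenCV 4.12 (cv2) and the standard library are available. Lean on these libraries where they do the work, as an engineer would, in place of code of your own. Each camera call takes 0.05 s, during which the arm holds its last target. There are 200 camera calls.

## Working session

There is one attempt and no reset: what is moved stays moved. The work goes in short steps, Python scripts to look and compute and a tool call to move; the robot and the scene stay as the last step left them, time stands still between calls to the robot, and variables do not carry over. Pictures are saved under pics/ and viewed, at most 10 in all, crops included, and the job is handed in when it is done.

Besides the shell and the picture viewer there is one more tool, called after "Request:" in YAML: its name, and indented under it one key for each argument. carry_out: Moves the arm, as the interface text tells. Shift numbers are shares of 0.4 m and turn numbers shares of 90 degrees, none past 1 either way. Its arguments: {"type":"object","properties":{"plan":{"type":"array","items":{"type":"object","properties":{"hand":{"type":"number"},"x":{"type":"number"},"y":{"type":"number"},"z":{"type":"number"},"twist":{"type":"number"}}}},"squeeze":{"type":"number"}},"required":["plan"]}

```bash
mkdir -p pics
python3 - <<'E'
from rig import *
import cv2
s=sense();print({k:s[k] for k in("time","eef_pos","ee_rot","wrist_force","width")})
for n in("top","scene"):
    im=capture(n);cv2.imwrite(f"pics/{n}0.png",im[:,:,::-1]);print(n,camera_model(n))
E
```

```text
{'time': 0.0, 'eef_pos': array([181.2441033 , 623.61145051, 240.47593625]), 'ee_rot': array([[-9.60295679e-01,  2.78984016e-01, -3.56290832e-04],
       [ 2.78984221e-01,  9.60294307e-01, -1.62741360e-03],
       [-1.11878325e-04, -1.66219777e-03, -9.99998612e-01]]), 'wrist_force': array([-0.25411537,  0.44302886, -0.35180773]), 'width': 87.68055491531892}
top {'mtx': array([[452.39247379,   0.        , 325.43466554],
       [  0.        , 452.39247379, 236.25557215],
       [  0.        ,   0.        ,   1.        ]]), 'T': array([[ 1.42255544e-02,  9.80263396e-01, -1.97183438e-01,
         2.00655842e+02],
       [-9.99880804e-01,  1.27624302e-02, -8.68894277e-03,
        -8.73875558e+01],
       [-6.00091268e-03,  1.97283540e-01,  9.80328105e-01,
         1.29212565e+03],
       [ 0.00000000e+00,  0.00000000e+00,  0.00000000e+00,
         1.00000000e+00]])}
scene {'mtx': array([[469.00180874,   0.        , 321.32344841],
       [  0.        , 469.00180874, 238.55438994],
       [  0.        ,   0.        ,   1.        ]]), 'T': array([[ 8.95667384e-01,  3.24746772e-01, -3.03841195e-01,
        -2.82894600e+01],
       [-4.44226978e-01,  6.20992426e-01, -6.45779218e-01,
        -1.12335617e+03],
       [-2.10316355e-02,  7.13377839e-01,  7.00463939e-01,
         1.20769347e+03],
       [ 0.00000000e+00,  0.00000000e+00,  0.00000000e+00,
         1.00000000e+00]])}
```

View pics/top0.png

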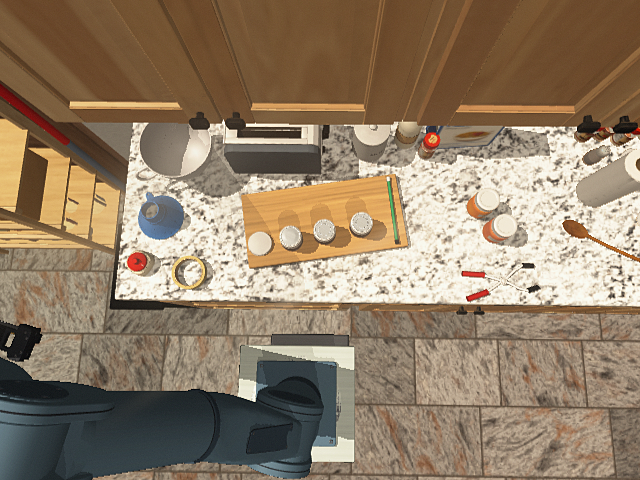

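View pics/scene0.png

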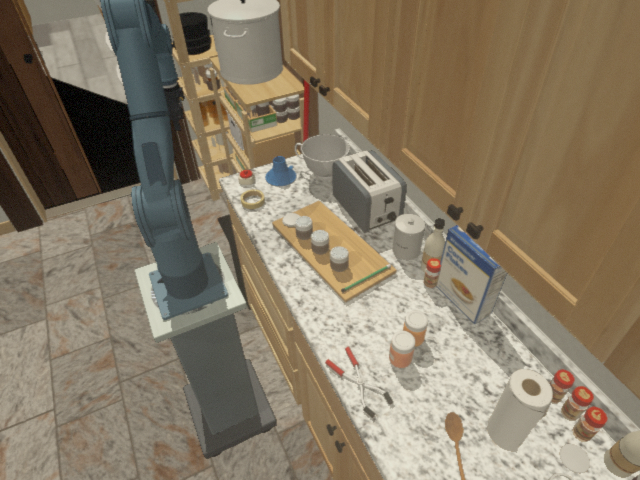

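The top view shows the board with corners near (243,193), (397,176), (409,247) and (251,267). The jar lids are at (290,232), (324,226) and (361,219), the spare lids at (260,243) and the wand at about x=393. Next I'll measure them.

```bash
cat > h.py <<'E'
import numpy as np, cv2
def ray(cm,u,v,z):
    d=np.linalg.inv(cm["mtx"])@[u,v,1]; T=cm["T"]; d=T[:3,:3]@[d[0],-d[1],-d[2]]; o=T[:3,3]
    return o+d*(z-o[2])/d[2]
def proj(cm,p):
    T=cm["T"]; c=T[:3,:3].T@(np.asarray(p)-T[:3,3]); q=cm["mtx"]@[c[0],-c[1],-c[2]]; return q[:2]/q[2]
def blobs(im,box,smax=60,vmin=130,amin=100):
    x0,y0,x1,y1=box; h=cv2.cvtColor(im[y0:y1,x0:x1],cv2.COLOR_RGB2HSV)
    m=((h[...,1]<smax)&(h[...,2]>vmin)).astype(np.uint8)
    n,l,st,c=cv2.connectedComponentsWithStats(m)
    return [(c[i]+[x0,y0],st[i]) for i in range(1,n) if st[i,4]>amin]
E
python3 - <<'E'
from h import *
from rig import *
im=cv2.imread("pics/top0.png")[:,:,::-1]; cm=camera_model("top")
h=cv2.cvtColor(im,cv2.COLOR_RGB2HSV)
for u,v in((290,232),(324,226),(300,200),(220,230)):print(h[v,u])
for c,st in blobs(im,(246,195,388,262)): print(c,st,ray(cm,*c,88).round(1))
# board: wood hue
m=((h[...,1]>80)&(h[...,0]>8)&(h[...,0]<25)).astype(np.uint8);m[:172]=0;m[272:]=0;m[:,:235]=0;m[:,415:]=0
m=cv2.morphologyEx(m,cv2.MORPH_OPEN,np.ones((3,3)))
cs=max(cv2.findContours(m,0,2)[0],key=cv2.contourArea)
P=np.array([ray(cm,*p[0],20)[:2] for p in cv2.convexHull(cs)],np.float32)
r=cv2.minAreaRect(P);print(r,cv2.boxPoints(r))
sc=cv2.imread("pics/scene0.png")[:,:,::-1]; cs_=camera_model("scene")
for c,st in blobs(sc,(275,205,360,280),amin=40): print("scene",c,st,ray(cs_,*c,88).round(1))
E
```

```text
[ 20  28 218]
[ 21  29 211]
[ 16 155 217]
[ 21  30 240]
[361.11052632 222.77105263] [104  17  23  23 380] [ 481.7 -173.6   88. ]
[323.86449864 229.83468835] [ 68  24  21  22 369] [460.6 -72.2  88. ]
[289.95767196 236.5952381 ] [ 34  31  22  23 378] [440.7  19.6  88. ]
[259.39726027 243.23287671] [  2  37  24  24 438] [421.2 101.9  88. ]
[359.85477178 257.35684647] [ 61  55  81  12 482] [ 386.2 -170.1   88. ]
((505.03021240234375, -68.89356994628906), (222.45912170410156, 458.61553955078125), 8.976545333862305) [[ 359.38403  140.25055]
 [ 430.9419  -312.74802]
 [ 650.6764  -278.0377 ]
 [ 579.1185   174.96088]]
scene [292.50078493 216.60596546] [  0   0  37  27 637] [415.7  57.5  88. ]
scene [342.03157895 214.75789474] [ 50   0  33  23 285] [577.5 -16.3  88. ]
scene [290.84120521 262.77931596] [   0   25   48   50 1228] [ 319.9 -145.7   88. ]
scene [319.29059829 237.42307692] [ 36  25  18  16 234] [453.7 -82.9  88. ]
scene [338.52173913 254.57312253] [ 55  42  18  17 253] [ 474.1 -184.7   88. ]
```

Request:
carry_out:
  plan:
    - {"hand": 1,"x": -0.1,"y": -0.11,"z": 0,"twist": -0.05}
    - {"hand": 1,"x": -0.21,"y": -0.22,"z": 0,"twist": -0.12}
    - {"hand": 1,"x": -0.33,"y": -0.34,"z": 0,"twist": -0.2}
    - {"hand": 1,"x": -0.45,"y": -0.47,"z": 0,"twist": -0.28}
    - {"hand": 1,"x": -0.56,"y": -0.6,"z": 0,"twist": -0.28}
    - {"hand": 1,"x": -0.56,"y": -0.6,"z": 0,"twist": -0.28}

```text
time: 0.85
eef_pos: [331.1, 327.0, 241.1]
ee_rot: [[-0.989, -0.151, -0.0], [-0.151, 0.989, -0.002], [0.0, -0.002, -1.0]]
wrist_force: [-0.2, 0.6, -0.4]
width: 87.9
grasp_force: 0.0
```

```bash
cat >> h.py <<'E'
def togo(s,p):  # shares of 0.4 m in tool axes
    return (s["ee_rot"].T@(np.asarray(p)-s["eef_pos"])/400).round(3)
E
python3 -c "
from rig import *;from h import *
s=sense();print(s['time'],s['eef_pos'],s['ee_rot'][:2,1],s['q'],togo(s,(410,-70,240)))"
```

```text
0.85 [331.06899668 327.01649105 241.07483001] [-0.15102643  0.98852813] [-49.57932716  12.79148518  -0.75230438 115.0708294    0.29079901
  52.22123251  48.19501542] [-0.045 -1.011  0.004]
```

Request:
carry_out:
  plan:
    - {"hand": 1,"x": -0.07,"y": -0.14,"z": -0.03,"twist": 0}
    - {"hand": 1,"x": -0.09,"y": -0.29,"z": -0.05,"twist": 0}
    - {"hand": 1,"x": -0.08,"y": -0.44,"z": -0.05,"twist": 0}
    - {"hand": 1,"x": -0.07,"y": -0.59,"z": -0.05,"twist": 0}
    - {"hand": 1,"x": -0.06,"y": -0.74,"z": -0.05,"twist": 0}
    - {"hand": 1,"x": -0.06,"y": -0.88,"z": -0.05,"twist": 0}
    - {"hand": 1,"x": -0.06,"y": -0.98,"z": -0.05,"twist": 0}
    - {"hand": 1,"x": -0.06,"y": -0.98,"z": -0.05,"twist": 0}
    - {"hand": 1,"x": -0.06,"y": -0.98,"z": -0.05,"twist": 0}

```text
time: 1.98
eef_pos: [414.3, -51.5, 261.1]
ee_rot: [[-0.988, -0.157, -0.001], [-0.157, 0.988, 0.0], [0.001, 0.0, -1.0]]
wrist_force: [0.3, -0.2, -0.4]
width: 88.3
grasp_force: 0.0
```

Run:
```python
from rig import *;from h import *
s=sense();cm=camera_model("wrist");im=capture("wrist");cv2.imwrite("pics/w1.png",im[:,:,::-1])
print(s['time'],s['eef_pos'],s['q'],cm)
np.savez("w1.npz",mtx=cm["mtx"],T=cm["T"])
for p in((444,28,88),(460,-76,88),(477,-180,88)):print(proj(cm,p))
```

```text
1.975 [414.28394305 -51.46657315 261.1169503 ] [-16.75572232   5.89531036  19.04606133 120.78712457  -2.40681138
  53.69573218 102.64913228] {'mtx': array([[415.04580162,   0.        , 320.42451331],
       [  0.        , 415.04580162, 241.0100401 ],
       [  0.        ,   0.        ,   1.        ]]), 'T': array([[-1.56794871e-01, -9.34465074e-01, -3.19672323e-01,
         3.30989242e+02],
       [ 9.87630262e-01, -1.47910239e-01, -5.20483187e-02,
        -6.56318020e+01],
       [ 1.35452611e-03, -3.23878970e-01,  9.46097552e-01,
         4.04094487e+02],
       [ 0.00000000e+00,  0.00000000e+00,  0.00000000e+00,
         1.00000000e+00]])}
[411.14094424 261.85332118]
[282.6817624  261.34483917]
[153.96188943 261.95827577]
```

View pics/w1.png

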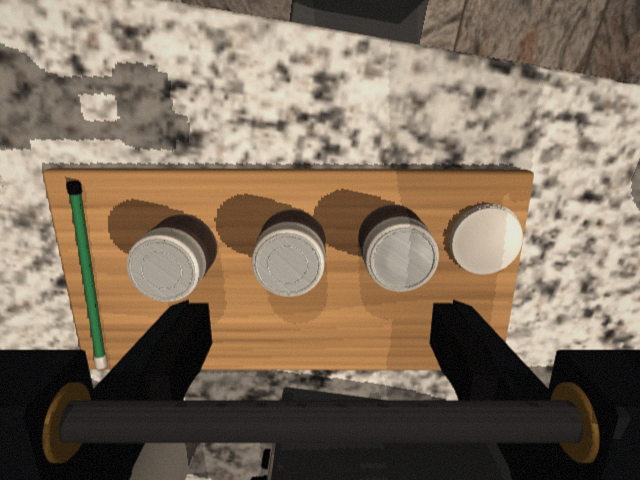

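The wrist view has the front at the top. The lid centres are near (164,268) for the right jar, (289,264) for the middle and (402,257) for the left. The spare lids are at (487,239) and the board corners near (43,172), (532,172), (508,370) and (85,370).

Run:
```python
from h import *
cm=dict(np.load("w1.npz"));im=cv2.imread("pics/w1.png")
g=cv2.medianBlur(cv2.cvtColor(im,cv2.COLOR_BGR2GRAY),3)
for i,(u,v) in enumerate([(402,257),(289,264),(164,268)]):
    c=cv2.HoughCircles(g[v-50:v+50,u-50:u+50],cv2.HOUGH_GRADIENT,1,5,param1=80,param2=15,minRadius=26,maxRadius=42)
    if c is not None:
        for a in c[0][:4]: print(i,a+[u-50,v-50,0],ray(cm,a[0]+u-50,a[1]+v-50,88).round(1))
    print(i,"eye",ray(cm,u,v,88).round(1))
    print(" diam if z=88:",np.linalg.norm(ray(cm,u-33,v,88)-ray(cm,u+33,v,88)))
c=np.array([ray(cm,u,v,20)[:2] for u,v in((532,172),(43,172),(85,370),(508,370))]);print(c.round(1),c.mean(0))
```

```text
0 [398.5        258.5         32.59999847] [442.7  17.1  88. ]
0 [403.5 255.5  31.5] [439.5  20.6  88. ]
0 [391.5        237.5         33.70000076] [425.9   7.7  88. ]
0 [397.5        251.5         34.79999924] [436.9  15.   88. ]
0 eye [441.   19.7  88. ]
 diam if z=88: 53.869498181705545
1 [289.5        262.5         33.59999847] [460.1 -70.4  88. ]
1 [289.5        257.5         35.90000153] [455.8 -70.9  88. ]
1 [286.5        266.5         33.59999847] [464.  -72.3  88. ]
1 [282.5 261.5  31.5] [460.2 -76.1  88. ]
1 eye [461.5 -70.6  88. ]
 diam if z=88: 54.14366863817443
2 [166.5        267.5         40.09999847] [ 480.3 -169.7   88. ]
2 [159.5        271.5         36.90000153] [ 484.8 -175.2   88. ]
2 [160.5 266.5  31.5] [ 480.2 -174.6   88. ]
2 [167.5        262.5         35.79999924] [ 475.7 -169.    88. ]
2 eye [ 481.1 -171.7   88. ]
 diam if z=88: 54.27844811855796
[[ 363.4  138.4]
 [ 434.3 -308.4]
 [ 648.3 -275.4]
 [ 576.1  181.9]] [505.5260227  -65.89005339]
```

Request:
carry_out:
  plan:
    - {"hand": -1,"x": -0.05,"y": 0.08,"z": 0}
    - {"hand": -1,"x": -0.094,"y": 0.165,"z": 0.08}
    - {"hand": -1,"x": -0.094,"y": 0.165,"z": 0.2}
    - {"hand": -1,"x": -0.094,"y": 0.165,"z": 0.29}
    - {"hand": -1,"x": -0.094,"y": 0.165,"z": 0.33}
    - {"hand": -1,"x": -0.094,"y": 0.165,"z": 0.33}
    - {"hand": -1,"x": -0.094,"y": 0.165,"z": 0.33}

```text
invalid input
```

Request:
carry_out:
  plan:
    - {"hand": -1,"x": -0.05,"y": 0.08,"z": 0,"twist": 0}
    - {"hand": -1,"x": -0.094,"y": 0.165,"z": 0.08,"twist": 0}
    - {"hand": -1,"x": -0.094,"y": 0.165,"z": 0.2,"twist": 0}
    - {"hand": -1,"x": -0.094,"y": 0.165,"z": 0.29,"twist": 0}
    - {"hand": -1,"x": -0.094,"y": 0.165,"z": 0.33,"twist": 0}
    - {"hand": -1,"x": -0.094,"y": 0.165,"z": 0.33,"twist": 0}
    - {"hand": -1,"x": -0.094,"y": 0.165,"z": 0.33,"twist": 0}

```text
time: 2.9
eef_pos: [441.8, 19.6, 130.0]
ee_rot: [[-0.988, -0.158, 0.001], [-0.158, 0.988, 0.0], [-0.001, 0.0, -1.0]]
wrist_force: [0.3, -0.4, 0.4]
width: 20.4
grasp_force: 0.0
```

Run:
```python
from rig import *;from h import *
s=sense();print(s['time'],s['eef_pos'],s['wrist_force'],s['width'])
cm=camera_model("wrist");im=capture("wrist");cv2.imwrite("pics/w2.png",im[:,:,::-1])
print(proj(cm,(441,19.5,88)),proj(cm,s['eef_pos']-[0,0,25]))
```

```text
2.9 [441.7652251   19.60822352 129.9689266 ] [ 0.29409736 -0.41209616  0.35941356] 20.365968733089343
[321.83643328 280.52116497] [321.97169103 297.79937021]
```

View pics/w2.png

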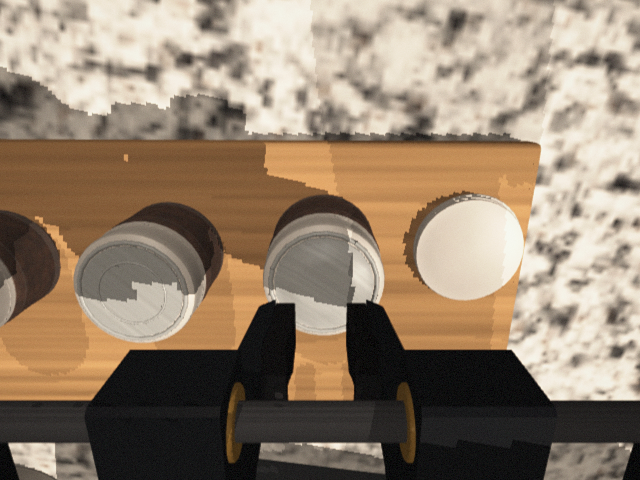

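The left lid's centre is at about (325,282), which matches the prediction of (322,280.5). The fingers are still closing, so I'll finish closing and descend gently.

Request:
carry_out:
  plan:
    - {"hand": -1,"x": 0,"y": 0,"z": 0.01,"twist": 0}
    - {"hand": -1,"x": 0,"y": 0,"z": 0.02,"twist": 0}
    - {"hand": -1,"x": 0,"y": 0,"z": 0.025,"twist": 0}
    - {"hand": -1,"x": 0,"y": 0,"z": 0.03,"twist": 0}
    - {"hand": -1,"x": 0,"y": 0,"z": 0.0325,"twist": 0}
    - {"hand": -1,"x": 0,"y": 0,"z": 0.035,"twist": 0}
    - {"hand": -1,"x": 0,"y": 0,"z": 0.035,"twist": 0}

```text
time: 3.82
eef_pos: [441.4, 18.8, 115.3]
ee_rot: [[-0.988, -0.156, -0.0], [-0.156, 0.988, -0.0], [0.0, -0.0, -1.0]]
wrist_force: [0.1, 0.5, 0.2]
width: 0.2
grasp_force: 0.0
```

Request:
carry_out:
  plan:
    - {"hand": -1,"x": 0,"y": 0,"z": 0.0025,"twist": 0}
    - {"hand": -1,"x": 0,"y": 0,"z": 0.0025,"twist": 0}

```text
time: 4.08
eef_pos: [441.3, 18.9, 114.3]
ee_rot: [[-0.988, -0.156, -0.0], [-0.156, 0.988, -0.0], [0.0, -0.0, -1.0]]
wrist_force: [-0.5, 0.7, 0.0]
width: 0.5
grasp_force: 0.0
```

Request:
carry_out:
  plan:
    - {"hand": -1,"x": 0,"y": 0,"z": 0.0025,"twist": 0}
    - {"hand": -1,"x": 0,"y": 0,"z": 0.0025,"twist": 0}

```text
time: 4.32
eef_pos: [441.3, 18.8, 113.3]
ee_rot: [[-0.988, -0.156, -0.0], [-0.156, 0.988, -0.0], [0.0, -0.0, -1.0]]
wrist_force: [-0.2, 1.0, 0.2]
width: 0.3
grasp_force: 0.0
```

Request:
carry_out:
  plan:
    - {"hand": -1,"x": 0,"y": 0,"z": 0.0025,"twist": 0}
    - {"hand": -1,"x": 0,"y": 0,"z": 0.0025,"twist": 0}

```text
time: 4.58
eef_pos: [441.3, 18.9, 112.3]
ee_rot: [[-0.988, -0.156, -0.0], [-0.156, 0.988, -0.0], [0.0, -0.0, -1.0]]
wrist_force: [-0.5, -0.2, -0.3]
width: 0.5
grasp_force: 0.0
```

Request:
carry_out:
  plan:
    - {"hand": -1,"x": 0,"y": 0,"z": 0.0025,"twist": 0}
    - {"hand": -1,"x": 0,"y": 0,"z": 0.0025,"twist": 0}

```text
time: 4.82
eef_pos: [441.3, 18.9, 111.3]
ee_rot: [[-0.988, -0.156, -0.0], [-0.156, 0.988, -0.0], [0.0, -0.0, -1.0]]
wrist_force: [-0.2, 0.1, 0.2]
width: 0.4
grasp_force: 0.0
```

Request:
carry_out:
  plan:
    - {"hand": -1,"x": 0,"y": 0,"z": 0.0012,"twist": 0}
    - {"hand": -1,"x": 0,"y": 0,"z": 0.0012,"twist": 0}

```text
time: 5.08
eef_pos: [441.3, 18.9, 110.8]
ee_rot: [[-0.988, -0.156, -0.0], [-0.156, 0.988, -0.0], [0.0, -0.0, -1.0]]
wrist_force: [0.1, -0.3, 0.2]
width: 0.0
grasp_force: 0.0
```

Request:
carry_out:
  plan:
    - {"hand": -1,"x": 0,"y": 0,"z": 0.002,"twist": 0}
    - {"hand": -1,"x": 0,"y": 0,"z": 0.002,"twist": 0}

```text
time: 5.32
eef_pos: [441.3, 18.9, 110.0]
ee_rot: [[-0.988, -0.156, -0.0], [-0.156, 0.988, -0.0], [0.0, 0.0, -1.0]]
wrist_force: [0.6, -0.0, 0.0]
width: 0.3
grasp_force: 0.0
```

Request:
carry_out:
  plan:
    - {"hand": -1,"x": 0,"y": 0,"z": 0.002,"twist": 0}
    - {"hand": -1,"x": 0,"y": 0,"z": 0.002,"twist": 0}

```text
time: 5.58
eef_pos: [441.3, 18.8, 109.2]
ee_rot: [[-0.988, -0.156, -0.0], [-0.156, 0.988, -0.0], [0.0, -0.0, -1.0]]
wrist_force: [-0.3, 0.2, 0.4]
width: 0.6
grasp_force: 0.0
```

Request:
carry_out:
  plan:
    - {"hand": -1,"x": 0,"y": 0,"z": 0.002,"twist": 0}
    - {"hand": -1,"x": 0,"y": 0,"z": 0.002,"twist": 0}

```text
time: 5.82
eef_pos: [441.3, 18.8, 108.4]
ee_rot: [[-0.988, -0.156, -0.0], [-0.156, 0.988, -0.0], [0.0, -0.0, -1.0]]
wrist_force: [-0.2, 0.3, -0.8]
width: 0.6
grasp_force: 0.0
```

Run:
```python
from rig import *;from h import *
s=sense();print(s['eef_pos'],s['wrist_force'],s.keys())
for n in("wrist","scene"):
    cm=camera_model(n);im=capture(n);a,b=proj(cm,(441,19.5,88)),proj(cm,s['eef_pos']-[0,0,25]);print(n,a,b)
    if n=="wrist": W=im
    else:
        u,v=map(int,b); S=cv2.resize(im[v-50:v+50,u-50:u+50],(480,480),interpolation=cv2.INTER_CUBIC)
cv2.imwrite("pics/w3.png",cv2.resize(np.hstack([W[:,80:560],S]),(800,400))[:,:,::-1])
```

```text
[441.33026352  18.84660709 108.38930592] [-0.21014811  0.30199787 -0.7735566 ] dict_keys(['time', 'q', 'qvel', 'joint_torque', 'eef_pos', 'ee_rot', 'wrist_force', 'ft_torque', 'grasp_force', 'width'])
wrist [323.64514872 302.17692916] [322.00641554 297.86243718]
scene [303.34811915 220.71160867] [303.57153194 221.75158529]
```

View pics/w3.png

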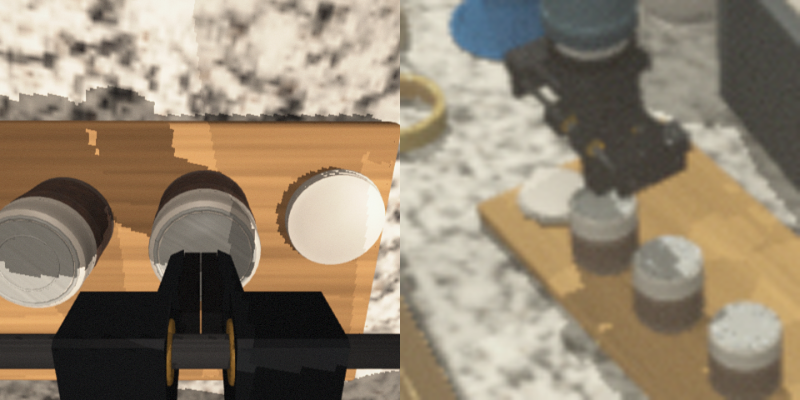

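The fingers are over the lid and just about touching, so I'll keep descending in small steps.

Request:
carry_out:
  plan:
    - {"hand": -1,"x": 0,"y": 0,"z": 0.002,"twist": 0}
    - {"hand": -1,"x": 0,"y": 0,"z": 0.002,"twist": 0}

```text
time: 6.18
eef_pos: [441.3, 18.9, 107.6]
ee_rot: [[-0.988, -0.156, -0.0], [-0.156, 0.988, -0.0], [0.0, 0.0, -1.0]]
wrist_force: [0.3, 0.2, -1.0]
width: 0.5
grasp_force: 0.0
```

Request:
carry_out:
  plan:
    - {"hand": -1,"x": 0,"y": 0,"z": 0.002,"twist": 0}
    - {"hand": -1,"x": 0,"y": 0,"z": 0.002,"twist": 0}

```text
time: 6.42
eef_pos: [441.3, 18.9, 106.8]
ee_rot: [[-0.988, -0.156, -0.0], [-0.156, 0.988, -0.0], [0.0, -0.0, -1.0]]
wrist_force: [0.2, 0.5, 0.2]
width: 0.5
grasp_force: 0.0
```

Request:
carry_out:
  plan:
    - {"hand": -1,"x": 0,"y": 0,"z": 0.002,"twist": 0}
    - {"hand": -1,"x": 0,"y": 0,"z": 0.002,"twist": 0}

```text
time: 6.68
eef_pos: [441.3, 18.8, 106.0]
ee_rot: [[-0.988, -0.156, -0.0], [-0.156, 0.988, -0.0], [0.0, -0.0, -1.0]]
wrist_force: [0.1, 0.1, -0.3]
width: 0.2
grasp_force: 0.0
```

Request:
carry_out:
  plan:
    - {"hand": -1,"x": 0,"y": 0,"z": 0.002,"twist": 0}
    - {"hand": -1,"x": 0,"y": 0,"z": 0.002,"twist": 0}

```text
time: 6.92
eef_pos: [441.3, 18.9, 105.2]
ee_rot: [[-0.988, -0.156, -0.0], [-0.156, 0.988, -0.0], [0.0, -0.0, -1.0]]
wrist_force: [-0.0, 0.5, 0.2]
width: 0.4
grasp_force: 0.0
```

Request:
carry_out:
  plan:
    - {"hand": -1,"x": 0,"y": 0,"z": 0.002,"twist": 0}
    - {"hand": -1,"x": 0,"y": 0,"z": 0.002,"twist": 0}

```text
time: 7.18
eef_pos: [441.3, 18.8, 104.4]
ee_rot: [[-0.988, -0.156, -0.0], [-0.156, 0.988, -0.0], [0.0, -0.0, -1.0]]
wrist_force: [0.3, -0.9, -0.5]
width: 0.0
grasp_force: 0.0
```

Run:
```python
from rig import *;from h import *
s=sense();print(s['eef_pos'],s['wrist_force'],s['ft_torque'],s['joint_torque'])
```

```text
[441.2985967   18.83460144 104.37525815] [ 0.33502571 -0.90953922 -0.52183177] [ 0.06983109  0.0151354  -0.01225178] [ 1.13646482e-03 -3.94159985e+01  2.95356184e+00 -1.47834751e+01
  1.84312009e-02  6.29791338e-02  3.31679395e-03]
```

Request:
carry_out:
  plan:
    - {"hand": -1,"x": 0,"y": 0,"z": 0.002,"twist": 0}
    - {"hand": -1,"x": 0,"y": 0,"z": 0.002,"twist": 0}

```text
time: 7.42
eef_pos: [441.3, 18.9, 103.6]
ee_rot: [[-0.988, -0.156, -0.0], [-0.156, 0.988, -0.0], [0.0, -0.0, -1.0]]
wrist_force: [0.3, -0.2, -0.5]
width: 0.5
grasp_force: 0.0
```

Request:
carry_out:
  plan:
    - {"hand": -1,"x": 0,"y": 0,"z": 0.002,"twist": 0}
    - {"hand": -1,"x": 0,"y": 0,"z": 0.002,"twist": 0}

```text
time: 7.68
eef_pos: [441.3, 18.9, 102.8]
ee_rot: [[-0.988, -0.156, -0.0], [-0.156, 0.988, -0.0], [0.0, -0.0, -1.0]]
wrist_force: [0.9, -0.9, 0.3]
width: 0.5
grasp_force: 0.0
```

Run:
```python
import rig
from rig import *;from h import *
print([n for n in dir(rig) if n[0]!='_'], getattr(rig,'finger_overhang',None))
s=sense();print(s['eef_pos'],s['wrist_force'])
cm=camera_model("wrist");im=capture("wrist")
cv2.imwrite("pics/w4.png",cv2.resize(im[180:340,210:430],(770,560),interpolation=cv2.INTER_CUBIC)[:,:,::-1])
print(proj(cm,s['eef_pos']-[0,0,25]))
```

```text
['PlanningError', 'camera_model', 'capture', 'finger_overhang', 'sense', 'sign_off'] 25.0
[441.27987057  18.85330824 102.78583613] [ 0.93832519 -0.93366313  0.25524147]
[322.03896127 297.75878057]
```

View pics/w4.png

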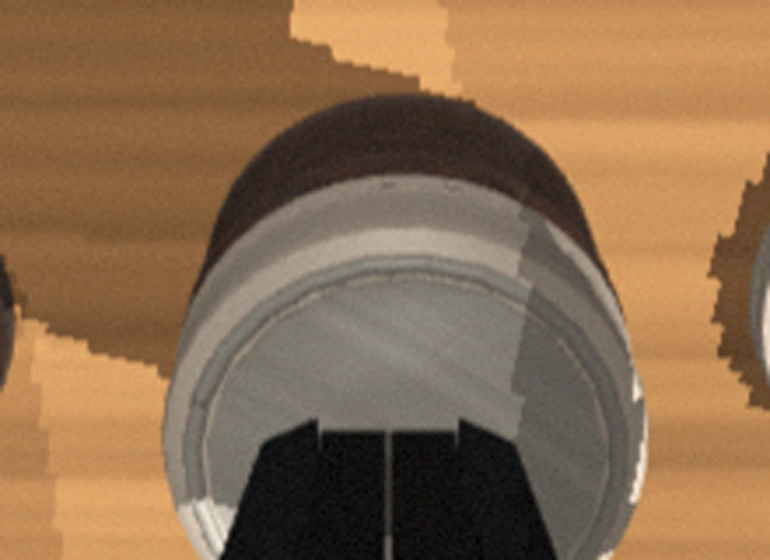

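The fingertips look centred on the lid in the zoomed wrist view, with their edge near row 430 of the crop. There's still no contact, so I'll continue in small steps.

Request:
carry_out:
  plan:
    - {"hand": -1,"x": 0,"y": 0,"z": 0.0025,"twist": 0}
    - {"hand": -1,"x": 0,"y": 0,"z": 0.0025,"twist": 0}

```text
time: 7.98
eef_pos: [441.3, 18.8, 101.8]
ee_rot: [[-0.988, -0.156, -0.0], [-0.156, 0.988, -0.0], [0.0, -0.0, -1.0]]
wrist_force: [0.6, -0.1, -0.0]
width: 0.6
grasp_force: 0.0
```

Request:
carry_out:
  plan:
    - {"hand": -1,"x": 0,"y": 0,"z": 0.0025,"twist": 0}
    - {"hand": -1,"x": 0,"y": 0,"z": 0.0025,"twist": 0}

```text
time: 8.22
eef_pos: [441.3, 18.8, 100.8]
ee_rot: [[-0.988, -0.156, -0.0], [-0.156, 0.988, -0.0], [0.0, -0.0, -1.0]]
wrist_force: [-0.5, 0.6, -0.3]
width: 0.6
grasp_force: 0.0
```

Request:
carry_out:
  plan:
    - {"hand": -1,"x": 0,"y": 0,"z": 0.0025,"twist": 0}
    - {"hand": -1,"x": 0,"y": 0,"z": 0.0025,"twist": 0}

```text
time: 8.48
eef_pos: [441.3, 18.8, 99.8]
ee_rot: [[-0.988, -0.156, -0.0], [-0.156, 0.988, -0.0], [0.0, -0.0, -1.0]]
wrist_force: [-0.9, -0.2, 0.3]
width: 0.2
grasp_force: 0.0
```

Request:
carry_out:
  plan:
    - {"hand": -1,"x": 0,"y": 0,"z": 0.0025,"twist": 0}
    - {"hand": -1,"x": 0,"y": 0,"z": 0.0025,"twist": 0}

```text
time: 8.72
eef_pos: [441.3, 18.8, 98.8]
ee_rot: [[-0.988, -0.156, -0.0], [-0.156, 0.988, -0.0], [0.0, -0.0, -1.0]]
wrist_force: [0.4, 0.5, 0.2]
width: 0.4
grasp_force: 0.0
```

Request:
carry_out:
  plan:
    - {"hand": -1,"x": 0,"y": 0,"z": 0.0025,"twist": 0}
    - {"hand": -1,"x": 0,"y": 0,"z": 0.0025,"twist": 0}

```text
time: 8.98
eef_pos: [441.3, 18.9, 97.8]
ee_rot: [[-0.988, -0.156, -0.0], [-0.156, 0.988, -0.0], [0.0, -0.0, -1.0]]
wrist_force: [0.5, 0.1, 0.2]
width: 1.0
grasp_force: 0.0
```

Request:
carry_out:
  plan:
    - {"hand": -1,"x": 0,"y": 0,"z": 0.0025,"twist": 0}
    - {"hand": -1,"x": 0,"y": 0,"z": 0.0025,"twist": 0}

```text
time: 9.22
eef_pos: [441.3, 18.8, 96.8]
ee_rot: [[-0.988, -0.156, -0.0], [-0.156, 0.988, -0.0], [0.0, -0.0, -1.0]]
wrist_force: [0.7, -0.4, 0.1]
width: 0.6
grasp_force: 0.0
```

Request:
carry_out:
  plan:
    - {"hand": -1,"x": 0,"y": 0,"z": 0.002,"twist": 0}
    - {"hand": -1,"x": 0,"y": 0,"z": 0.002,"twist": 0}

```text
time: 9.48
eef_pos: [441.3, 18.8, 96.0]
ee_rot: [[-0.988, -0.156, -0.0], [-0.156, 0.988, -0.0], [0.0, -0.0, -1.0]]
wrist_force: [-0.5, 0.4, 0.6]
width: 0.1
grasp_force: 0.0
```

Request:
carry_out:
  plan:
    - {"hand": -1,"x": 0,"y": 0,"z": 0.002,"twist": 0}
    - {"hand": -1,"x": 0,"y": 0,"z": 0.002,"twist": 0}

```text
time: 9.72
eef_pos: [441.3, 18.9, 95.2]
ee_rot: [[-0.988, -0.156, -0.0], [-0.156, 0.988, -0.0], [0.0, 0.0, -1.0]]
wrist_force: [-0.7, -0.1, 0.2]
width: 0.4
grasp_force: 0.0
```

Request:
carry_out:
  plan:
    - {"hand": -1,"x": 0,"y": 0,"z": 0.002,"twist": 0}
    - {"hand": -1,"x": 0,"y": 0,"z": 0.002,"twist": 0}

```text
time: 9.98
eef_pos: [441.3, 18.8, 94.4]
ee_rot: [[-0.988, -0.156, -0.0], [-0.156, 0.988, -0.0], [0.0, -0.0, -1.0]]
wrist_force: [-0.3, 0.9, -1.1]
width: 0.4
grasp_force: 0.0
```

Request:
carry_out:
  plan:
    - {"hand": -1,"x": 0,"y": 0,"z": 0.002,"twist": 0}
    - {"hand": -1,"x": 0,"y": 0,"z": 0.002,"twist": 0}

```text
time: 10.22
eef_pos: [441.4, 18.9, 93.7]
ee_rot: [[-0.988, -0.156, 0.0], [-0.156, 0.988, 0.0], [-0.0, 0.0, -1.0]]
wrist_force: [-1.4, 0.2, 3.1]
width: 0.4
grasp_force: 1.2
```

Request:
carry_out:
  plan:
    - {"hand": -1,"x": 0,"y": 0,"z": 0.002,"twist": 0}
    - {"hand": -1,"x": 0,"y": 0,"z": 0.002,"twist": 0}

```text
time: 10.48
eef_pos: [441.4, 18.9, 92.9]
ee_rot: [[-0.988, -0.156, 0.0], [-0.156, 0.988, 0.0], [-0.0, 0.0, -1.0]]
wrist_force: [-1.1, 0.1, 3.1]
width: 0.6
grasp_force: 1.5
```

Run:
```python
from rig import *;from h import *
s=sense();print(s['eef_pos'],s['wrist_force'])
cm=camera_model("wrist");im=capture("wrist");sc=capture("scene");b=proj(camera_model("scene"),s['eef_pos'])
u,v=map(int,b);S=cv2.resize(sc[v-30:v+30,u-30:u+30],(420,420),interpolation=cv2.INTER_CUBIC)
W=cv2.resize(im[180:340,240:400],(380,420),interpolation=cv2.INTER_CUBIC)
cv2.imwrite("pics/w5.png",np.hstack([W,S])[:,:,::-1]);print(proj(cm,s['eef_pos']))
```

```text
[441.37798643  18.86085308  92.88192463] [-1.08052519  0.09816511  3.08828919]
[322.33172544 326.80585277]
```

View pics/w5.png

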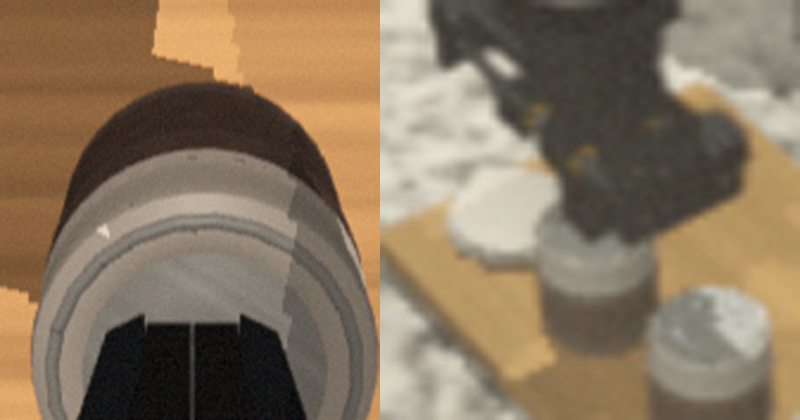

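Contact came at TCP z of about 94, so the tips reach only about 3 mm past the TCP, not the stated 25 mm. The force also stays at 3 N while sinking, so this lid seems to yield. I'll press on to confirm.

Request:
carry_out:
  plan:
    - {"hand": -1,"x": 0,"y": 0,"z": 0.002,"twist": 0}
    - {"hand": -1,"x": 0,"y": 0,"z": 0.002,"twist": 0}

```text
time: 10.82
eef_pos: [441.4, 18.9, 92.0]
ee_rot: [[-0.988, -0.156, 0.0], [-0.156, 0.988, 0.0], [-0.0, 0.0, -1.0]]
wrist_force: [-1.3, -0.0, 4.0]
width: 0.8
grasp_force: 1.8
```

Request:
carry_out:
  plan:
    - {"hand": -1,"x": 0,"y": 0,"z": 0.002,"twist": 0}
    - {"hand": -1,"x": 0,"y": 0,"z": 0.002,"twist": 0}

```text
time: 11.08
eef_pos: [441.4, 18.9, 91.3]
ee_rot: [[-0.988, -0.156, 0.0], [-0.156, 0.988, 0.0], [-0.0, 0.0, -1.0]]
wrist_force: [-0.6, 0.3, 5.0]
width: 0.5
grasp_force: 2.1
```

The left lid yields 3 mm between 3 N and 5 N, so it is the domed one. Now the middle lid.

Request:
carry_out:
  plan:
    - {"hand": -1,"x": 0,"y": 0,"z": -0.05,"twist": 0}
    - {"hand": -1,"x": -0.003,"y": -0.05,"z": -0.05,"twist": 0}
    - {"hand": -1,"x": -0.01,"y": -0.15,"z": -0.05,"twist": 0}
    - {"hand": -1,"x": -0.0145,"y": -0.23,"z": -0.05,"twist": 0}
    - {"hand": -1,"x": -0.0145,"y": -0.23,"z": -0.03,"twist": 0}
    - {"hand": -1,"x": -0.0145,"y": -0.23,"z": -0.012,"twist": 0}
    - {"hand": -1,"x": -0.0145,"y": -0.23,"z": -0.008,"twist": 0}
    - {"hand": -1,"x": -0.0145,"y": -0.23,"z": -0.006,"twist": 0}

```text
time: 12.08
eef_pos: [461.3, -70.2, 93.4]
ee_rot: [[-0.987, -0.158, -0.0], [-0.158, 0.987, 0.0], [0.0, 0.0, -1.0]]
wrist_force: [0.3, 0.3, -0.6]
width: 0.3
grasp_force: 0.0
```

Request:
carry_out:
  plan:
    - {"hand": -1,"x": 0,"y": 0,"z": 0.0025,"twist": 0}
    - {"hand": -1,"x": 0,"y": 0,"z": 0.0045,"twist": 0}

```text
time: 12.32
eef_pos: [461.6, -70.9, 91.9]
ee_rot: [[-0.988, -0.157, 0.0], [-0.157, 0.988, 0.0], [-0.0, -0.0, -1.0]]
wrist_force: [-0.1, -0.2, -0.2]
width: 0.3
grasp_force: 0.0
```

Request:
carry_out:
  plan:
    - {"hand": -1,"x": 0,"y": 0,"z": 0.0012,"twist": 0}
    - {"hand": -1,"x": 0,"y": 0,"z": 0.0012,"twist": 0}

```text
time: 12.58
eef_pos: [461.5, -71.1, 91.4]
ee_rot: [[-0.988, -0.156, 0.0], [-0.156, 0.988, -0.0], [-0.0, -0.0, -1.0]]
wrist_force: [-0.4, 0.1, 0.3]
width: 0.4
grasp_force: 0.0
```

Request:
carry_out:
  plan:
    - {"hand": -1,"x": 0,"y": 0,"z": 0.0012,"twist": 0}
    - {"hand": -1,"x": 0,"y": 0,"z": 0.0012,"twist": 0}

```text
time: 12.82
eef_pos: [461.5, -71.1, 91.3]
ee_rot: [[-0.988, -0.156, 0.0], [-0.156, 0.988, 0.0], [-0.0, 0.0, -1.0]]
wrist_force: [-1.0, 0.6, 5.9]
width: 0.3
grasp_force: 2.8
```

Request:
carry_out:
  plan:
    - {"hand": -1,"x": 0,"y": 0,"z": 0.0006,"twist": 0}
    - {"hand": -1,"x": 0,"y": 0,"z": 0.0006,"twist": 0}

```text
time: 13.08
eef_pos: [461.6, -71.1, 91.3]
ee_rot: [[-0.988, -0.156, 0.0], [-0.156, 0.988, 0.0], [-0.0, 0.0, -1.0]]
wrist_force: [-2.2, 0.5, 9.4]
width: 0.8
grasp_force: 4.6
```

Request:
carry_out:
  plan:
    - {"hand": -1,"x": 0,"y": 0,"z": -0.05,"twist": 0}
    - {"hand": -1,"x": -0.003,"y": -0.05,"z": -0.05,"twist": 0}
    - {"hand": -1,"x": -0.006,"y": -0.16,"z": -0.05,"twist": 0}
    - {"hand": -1,"x": -0.009,"y": -0.258,"z": -0.05,"twist": 0}
    - {"hand": -1,"x": -0.009,"y": -0.258,"z": -0.03,"twist": 0}
    - {"hand": -1,"x": -0.009,"y": -0.258,"z": -0.012,"twist": 0}
    - {"hand": -1,"x": -0.009,"y": -0.258,"z": -0.006,"twist": 0}
    - {"hand": -1,"x": -0.009,"y": -0.258,"z": -0.003,"twist": 0}

```text
time: 14.08
eef_pos: [481.1, -171.4, 91.6]
ee_rot: [[-0.987, -0.158, -0.001], [-0.158, 0.987, 0.001], [0.0, 0.001, -1.0]]
wrist_force: [1.3, -0.2, 0.1]
width: -0.0
grasp_force: 0.0
```

Request:
carry_out:
  plan:
    - {"hand": -1,"x": 0,"y": 0,"z": 0.0012,"twist": 0}
    - {"hand": -1,"x": 0,"y": 0,"z": 0.002,"twist": 0}

```text
time: 14.32
eef_pos: [481.3, -172.2, 91.3]
ee_rot: [[-0.988, -0.157, 0.0], [-0.157, 0.988, 0.0], [-0.0, 0.0, -1.0]]
wrist_force: [-0.6, 0.0, 4.6]
width: 0.3
grasp_force: 2.1
```

Request:
carry_out:
  plan:
    - {"hand": -1,"x": 0,"y": 0,"z": 0.0012,"twist": 0}
    - {"hand": -1,"x": 0,"y": 0,"z": 0.0012,"twist": 0}

```text
time: 14.58
eef_pos: [481.3, -172.2, 91.3]
ee_rot: [[-0.988, -0.157, 0.0], [-0.157, 0.988, 0.001], [-0.0, 0.0, -1.0]]
wrist_force: [-2.0, 1.3, 7.4]
width: 0.2
grasp_force: 4.0
```

The right lid is rigid too, so the left jar is the unsealed one. I'll go in front of it, high, with the fingers open about 20 mm.

Request:
carry_out:
  plan:
    - {"hand": -1,"x": 0,"y": 0,"z": -0.08,"twist": 0}
    - {"hand": -0.55,"x": 0.02,"y": 0.08,"z": -0.125,"twist": 0}
    - {"hand": -0.55,"x": 0.06,"y": 0.2,"z": -0.125,"twist": 0}
    - {"hand": -0.55,"x": 0.1,"y": 0.33,"z": -0.125,"twist": 0}
    - {"hand": -0.55,"x": 0.13,"y": 0.44,"z": -0.125,"twist": 0}
    - {"hand": -0.55,"x": 0.14,"y": 0.488,"z": -0.125,"twist": 0}
    - {"hand": -0.55,"x": 0.14,"y": 0.488,"z": -0.125,"twist": 0}
    - {"hand": -0.55,"x": 0.14,"y": 0.488,"z": -0.125,"twist": 0}

```text
time: 15.58
eef_pos: [396.0, 10.7, 140.8]
ee_rot: [[-0.988, -0.156, 0.001], [-0.156, 0.988, -0.0], [-0.001, -0.0, -1.0]]
wrist_force: [0.3, -0.1, -0.2]
width: 20.0
grasp_force: 0.0
```

Run:
```python
from rig import *;from h import *
s=sense();print(s['time'],s['eef_pos'],s['q'].round(1),s['width'],togo(s,(395.6,11.8,56)))
cm=camera_model("wrist");im=capture("wrist");cv2.imwrite("pics/w6.png",im[:,:,::-1])
print(proj(cm,(441,19,88)),proj(cm,(441-31.1,19-4.9,56)))
```

```text
15.575 [395.95785423  10.73746428 140.75325944] [-19.3  16.2  12.8 129.9  -6.3  34.4  97.2] 19.996857327948664 [0.001 0.003 0.212]
[323.88187079 350.14606853] [323.56241985 273.91909871]
```

View pics/w6.png

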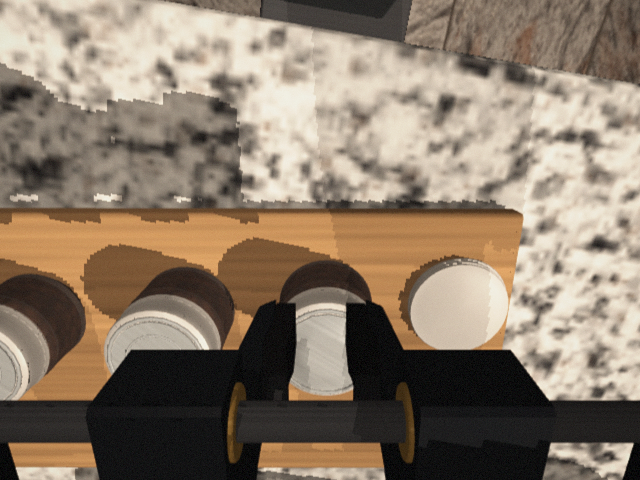

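The jars are where they should be. The left jar's lid is near (325,350) and its front wall sits just ahead of the fingertips. I'll back off another 4 mm and descend.

Request:
carry_out:
  plan:
    - {"hand": -0.55,"x": 0.011,"y": 0.003,"z": 0.02,"twist": 0}
    - {"hand": -0.55,"x": 0.011,"y": 0.003,"z": 0.07,"twist": 0}
    - {"hand": -0.55,"x": 0.011,"y": 0.003,"z": 0.11,"twist": 0}
    - {"hand": -0.55,"x": 0.011,"y": 0.003,"z": 0.13,"twist": 0}
    - {"hand": -0.55,"x": 0.011,"y": 0.003,"z": 0.14,"twist": 0}

```text
time: 16.25
eef_pos: [390.5, 11.7, 84.1]
ee_rot: [[-0.988, -0.156, -0.001], [-0.156, 0.988, -0.0], [0.001, -0.0, -1.0]]
wrist_force: [-0.7, -0.0, 1.1]
width: 19.9
grasp_force: 0.0
```

Request:
carry_out:
  plan:
    - {"hand": -0.55,"x": 0,"y": 0,"z": 0.02,"twist": 0}
    - {"hand": -0.55,"x": 0,"y": 0,"z": 0.04,"twist": 0}
    - {"hand": -0.55,"x": 0,"y": 0,"z": 0.06,"twist": 0}
    - {"hand": -0.55,"x": 0,"y": 0,"z": 0.072,"twist": 0}
    - {"hand": -0.55,"x": 0,"y": 0,"z": 0.072,"twist": 0}

```text
time: 16.88
eef_pos: [390.5, 12.0, 55.4]
ee_rot: [[-0.988, -0.156, -0.001], [-0.156, 0.988, -0.0], [0.001, -0.0, -1.0]]
wrist_force: [0.4, -0.1, 0.2]
width: 19.9
grasp_force: 0.0
```

Request:
carry_out:
  plan:
    - {"hand": -0.55,"x": -0.012,"y": 0,"z": 0,"twist": 0}
    - {"hand": -0.55,"x": -0.022,"y": 0,"z": 0,"twist": 0}
    - {"hand": -0.55,"x": -0.03,"y": 0,"z": 0,"twist": 0}
    - {"hand": -0.55,"x": -0.038,"y": 0,"z": 0,"twist": 0}
    - {"hand": -0.55,"x": -0.046,"y": 0,"z": 0,"twist": 0}
    - {"hand": -0.55,"x": -0.054,"y": 0,"z": 0,"twist": 0}

```text
time: 17.62
eef_pos: [411.5, 15.5, 55.6]
ee_rot: [[-0.988, -0.157, -0.002], [-0.157, 0.988, -0.0], [0.002, 0.0, -1.0]]
wrist_force: [-2.5, -0.0, 1.6]
width: 19.7
grasp_force: 1.2
```

Run:
```python
from rig import *;from h import *
s=sense();print(s['time'],s['eef_pos'],s['wrist_force'])
cm=camera_model("top");im=capture("top")
for c,st in blobs(im,(246,195,388,262)): print(c,st,ray(cm,*c,88).round(1))
```

```text
17.625 [411.48698443  15.47219371  55.63011825] [-2.50594923 -0.03889223  1.6271076 ]
[361.10026385 222.73878628] [104  17  23  23 379] [ 481.8 -173.5   88. ]
[327.10638298 227.41489362] [ 69  24  20  23 188] [467.5 -80.9  88. ]
[363.91853933 256.80337079] [ 81  55  61  12 356] [ 387.8 -181.    88. ]
```

Request:
carry_out:
  plan:
    - {"hand": -0.55,"x": -0.012,"y": 0,"z": 0,"twist": 0}
    - {"hand": -0.55,"x": -0.026,"y": 0,"z": 0,"twist": 0}
    - {"hand": -0.55,"x": -0.04,"y": 0,"z": 0,"twist": 0}
    - {"hand": -0.55,"x": -0.054,"y": 0,"z": 0,"twist": 0}
    - {"hand": -0.55,"x": -0.068,"y": 0,"z": 0,"twist": 0}
    - {"hand": -0.55,"x": -0.08,"y": 0,"z": 0,"twist": 0}

```text
time: 18.42
eef_pos: [444.1, 20.5, 55.7]
ee_rot: [[-0.988, -0.156, 0.0], [-0.156, 0.988, -0.0], [-0.0, -0.0, -1.0]]
wrist_force: [-1.3, -0.7, -0.4]
width: 20.1
grasp_force: 0.7
```

Request:
carry_out:
  plan:
    - {"hand": -0.55,"x": -0.014,"y": 0,"z": 0,"twist": 0}
    - {"hand": -0.55,"x": -0.028,"y": 0,"z": 0,"twist": 0}
    - {"hand": -0.55,"x": -0.042,"y": 0,"z": 0,"twist": 0}
    - {"hand": -0.55,"x": -0.056,"y": 0,"z": 0,"twist": 0}
    - {"hand": -0.55,"x": -0.07,"y": 0,"z": 0,"twist": 0}
    - {"hand": -0.55,"x": -0.08,"y": 0,"z": 0,"twist": 0}
    - {"hand": -0.55,"x": -0.085,"y": 0,"z": 0,"twist": 0}

```text
time: 19.3
eef_pos: [477.6, 25.8, 55.8]
ee_rot: [[-0.988, -0.156, 0.0], [-0.156, 0.988, 0.0], [-0.0, -0.0, -1.0]]
wrist_force: [-1.1, -0.2, 0.0]
width: 19.7
grasp_force: 0.8
```

Retreat backwards, then up, and look.

Request:
carry_out:
  plan:
    - {"hand": -0.55,"x": 0.02,"y": 0,"z": 0,"twist": 0}
    - {"hand": -0.55,"x": 0.06,"y": 0,"z": 0,"twist": 0}
    - {"hand": -0.55,"x": 0.12,"y": 0,"z": 0,"twist": 0}
    - {"hand": -0.55,"x": 0.17,"y": 0,"z": -0.02,"twist": 0}
    - {"hand": -0.55,"x": 0.17,"y": 0,"z": -0.1,"twist": 0}
    - {"hand": -0.55,"x": 0.17,"y": 0,"z": -0.22,"twist": 0}
    - {"hand": -0.55,"x": 0.17,"y": 0,"z": -0.36,"twist": 0}
    - {"hand": -0.55,"x": 0.13,"y": -0.1,"z": -0.48,"twist": 0}
    - {"hand": -0.55,"x": 0.13,"y": -0.18,"z": -0.5,"twist": 0}
    - {"hand": -0.55,"x": 0.13,"y": -0.18,"z": -0.5,"twist": 0}

```text
time: 20.55
eef_pos: [437.7, -55.7, 256.8]
ee_rot: [[-0.988, -0.152, 0.003], [-0.152, 0.988, -0.0], [-0.003, -0.001, -1.0]]
wrist_force: [-0.2, 0.6, -0.0]
width: 19.9
grasp_force: 0.0
```

Run:
```python
from rig import *;from h import *
s=sense();print(s['time'],s['eef_pos'],s['wrist_force'])
cm=camera_model("wrist");im=capture("wrist");cv2.imwrite("pics/w7.png",im[:,:,::-1])
np.savez("w7.npz",mtx=cm["mtx"],T=cm["T"])
for p in((461.5,-71,88),(481,-172.5,88),(515,32,91)):print(proj(cm,p))
```

```text
20.55 [437.67878477 -55.67375369 256.77955115] [-0.16540271  0.62918916 -0.03325407]
[297.63710276 238.99876481]
[167.93403433 243.57652896]
[410.41811746 317.36497132]
```

View pics/w7.png

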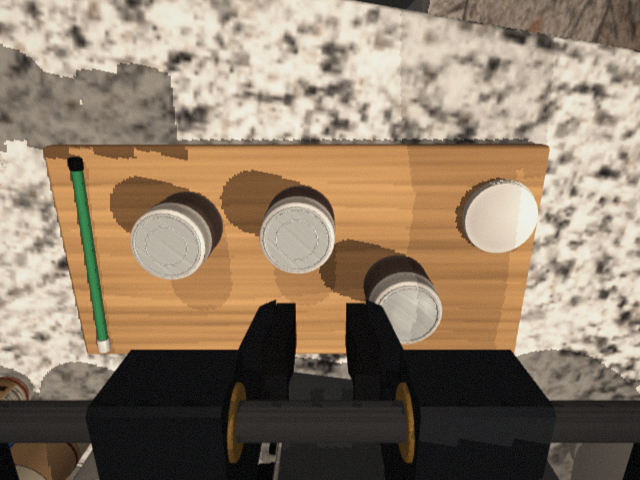

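In this view the left jar's lid is at (411,311). That puts its centre about 20 mm behind the board's middle line, upright. The sealed jars at (297,240) and (170,243) match their starting positions.

```bash
python3 -c "
from rig import *;from h import *
print(ray(dict(np.load('w7.npz')),411,311,91));print(sign_off())"
```

```text
[509.05111045  31.14518126  91.        ]
the job is handed in; nothing more can be done
None
```

I pressed all three lids from left to right: only the left jar's lid gave, so I pushed that jar back until it stood upright about 20 mm behind the board's middle line, left the two sealed jars in place, and handed in the job (no verdict was shown).

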